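Fit a steel blank into its flange seat and hold it for tacking

TASK

The flange on the welding bench is to be closed with the plain round steel blank that lies loose on its face. Nudge the blank across the face with the fingertips until it drops into the counterbore in the middle of the flange, then press down on the middle of it with the fingertips so that it lies flat on its seat, and finish while still holding it pressed down, ready to be tacked. Do not pick the blank up at any time, and leave the washer and everything else on the bench where it is.

Things in the scene. Friction and masses are not known exactly. Their poses are not given: they have to be found in the camera images.
- flange: dark steel pipe flange lying flat and fixed on the bench: round plate, 185 mm across, 20 mm thick, upper face flat and 20 mm above the bench; four 18 mm bolt holes (dark, flush) on a 145 mm circle at 45 degrees to its axes. Blank and washer lie on its face at opposite ends of its x axis, either way round, 58 to 71 mm from its centre. Origin: centre of the underside, bench height, z up
- seat (a point): the counterbore in the middle of the flange's face where the blank belongs: 67 mm across, 8 mm deep, upright walls, sharp rim. Below it a through bore 50 mm across leaves a ledge 8.5 mm wide that carries the blank. This point: on the flange's axis at ledge height, 12 mm above the bench and 8 mm below the flange's face; z up
- blank: plain solid disc of bright steel, 64 mm across, 6 mm thick, about 0.15 kg, lying loose and flat on the flange's face, its edge a little over the counterbore or the outer rim. Origin: centre of its underside; z its axis. Seated, its underside is 12 mm and its top 18 mm above the bench, 2 mm below the flange's face, with 1.5 mm of play all round
- washer: flat steel washer 44 mm in diameter with a 25 mm hole, 4 mm thick, lying loose on the flange's face on the other side of the counterbore from the blank. Origin: centre of its underside. To be left alone.
- cone_a: bystander: polished steel cone standing on the bench about 150 mm from the flange's axis on its +y side, 50 mm in diameter at the foot, 62 mm high. Origin: centre of its foot.
- cone_b: bystander: a second cone like it on the flange's -y side. Origin: centre of its foot.
- dome: bystander: polished steel half ball, flat side down, 110 mm in diameter, 55 mm high, to the right of the work and beyond the hammer. Origin: centre of its flat side.
- magnet_square: bystander: welding magnet, a flat triangle of about 85 mm side, 16 mm high, lying to the left of the work. Origin: its middle, underside.
- chip_hammer: bystander: hammer 240 mm long with a wooden handle, lying to the right of the work. Origin: its middle, underside.
- wire_brush: bystander: hand brush 220 mm long, lying to the left of the work. Origin: its middle, underside.
Mind the look-alikes: they are no part of the job. What is shaped like the blank but green is not meant. Leave any yellow look-alike of the flange alone.

How it is judged:
By the outcome, as a careful person would: the job done as asked, in the order asked, and still so for the second after the job is handed in, while the arm keeps its last pose, push and grip.
It also fails if it takes over 42 s, if anything falls off the work surface, if the arm or the gripper's body presses on something with over 40 N, if the wrist force passes 120 N, or if a joint passes its speed limit or range.

ROBOT

A 6-joint arm with a two-finger parallel gripper is mounted at the origin on the work surface. World frame = base frame: x ahead of the robot, y to its left, z up, the work surface at z = 0. Lengths are in m, angles in rad, forces in N, time in s.
With the tool pointing down it reaches from about 0.35 to 0.975 m from the base axis. Payload 4.9 kg.
Tool frame: the origin (TCP) lies between the finger pads; the fingertips stand 22 mm ahead of it and the grasp point (between the pads) lies 3 mm ahead of it; z points along the fingers, y is the line along which they close (so a half turn about z gives the same grasp; the last joint's range is limited). The gripper opens to 85 mm and grips with 20 to 120 N. Pads are 22 mm wide; open, the fingers measure 114 mm over their backs; the gripper's body (76 mm by 85 mm) begins 54 mm behind the grasp point. The pads swing forward as they close: fully open they stand 13 mm farther back than shut.
Start: joints at [1.094, 0.053, 1.613, -0, 1.476, -0.119], TCP at [0.219, 0.585, 0.253] pointing down, gripper open.
Joint ranges: [-3.01, 3.01], [-1.01, 2.22], [0.06, 2.58], [-1.02, 4.17], [0.09, 2.62], [-3.14, 3.14]. Speed limits (rad/s): [2.57, 2.57, 3.14, 3.14, 3.14, 3.14].

INTERFACE

Orientations are given as a unit quaternion [w, x, y, z].
In Python, from plant import state, grab_frame, get_calibration, job_done, recognise, regions_of gives the robot as it stands.
- The arm moves only by the tool apply_moves, never from a script. Its argument "targets" is a list of rows, each an object with "translation": the shift along the tool's x, y, z normalised to -1 to 1, where 1 is 100 mm, a list of three; "twist": the turn about the tool's z normalised to -1 to 1, where 1 is 0.1 rad; "hand": the opening, from 0 (shut) to 1 (fully open). A call has 1 to 8 rows; each row shifts and turns the commanded pose from where the row before left it, along the tool's axes as they then stand; what a row does not reach is not made up. A row lasts 1/10 s, in which the tool goes at most 50 mm and 8.59 degrees, less where a joint would pass 70% of its speed; a pose out of reach is approached as far as the arm can. A call with a number of a shift or a turn outside -1 to 1 is refused whole. A call with a gripper value outside its range is refused whole. The fingers move at their own pace and stop on an object; the grip force is fixed at half the most. Time passes only in rows, so rows that do not move let the fingers close. It gives the time, the measured TCP pose, the force, the opening and the grip force at its end, in the units of the state.
- state(): the state, without advancing time (a new reading comes with each control period).
- grab_frame(name): name is "side" or "top"; returns the picture (400x640x3 uint8, red, green, blue); there is no depth.
- get_calibration(name): a dict with "camera_matrix" (3x3 intrinsics, pixels), "pose" (4x4, takes a point from camera to world coordinates). Camera axes: x right, y up, looking along -z (the intrinsics and any distortion apply to the point x, -y, -z); pixel columns grow to the right and rows downward; lengths in m; the calibration is good to about 2 mm. A picture is of the moment at which its call begins. get_calibration takes no time and is no camera call.
- job_done(): hands the job in; it is judged then, once.
Trained networks look in the newest picture that a camera, given by its name, has taken for a name from the list of things; names that differ only in an ending like _2 or _b are one class to them, and where a whole thing is asked for, a point or a joint stands for the part that bears it (a point fixed in the world has none). Each returns a list of dicts, best first, with "score" (0 to 1); they miss things now and then, are a little off and sometimes report something else, mostly with a low value. They report only what shows in the picture. A call takes as long as a camera call. They do not tell look-alikes from the thing itself.
- recognise(camera, query): "point" ([x, y, z] in m, in world coordinates, good to about 4 mm: the middle of the surface that is visible of it).
- regions_of(camera, query): "pixels" (400x640 bool, what is visible of it).
The state is a dict: "time": time; "joint_pos": joint angles; "joint_vel": joint speeds; "joint_efforts": joint torques, N m; "tool_pos": TCP position; "tool_rot": TCP orientation; "contact_force": force on the tool from outside, world axes, zero at the start; "ft_torque": the same for the moment, N m; "gripper_width": opening from 0.0 (shut) to 1.0 (fully open); "grasp_force": force on a finger pad.
Only numpy, scipy, OpenCV 4.12 (cv2) and the standard library are available. Lean on these libraries where they do the work, as an engineer would, in place of code of your own. Each camera call takes 0.05 s, during which the arm holds its last target. There are 200 camera calls.

## Working session

There is one attempt and no reset: what is moved stays moved. The work goes in short steps, Python scripts to look and compute and a tool call to move; the robot and the scene stay as the last step left them, time stands still between calls to the robot, and variables do not carry over. Pictures are saved under pics/ and viewed, at most 10 in all, crops included, and the job is handed in when it is done.

Besides the shell and the picture viewer there is one more tool, called in YAML: its name, and indented under it one key for each argument. apply_moves: Moves the arm, as the interface text tells. Its arguments: {"type":"object","properties":{"targets":{"type":"array"}},"required":["targets"]}

```bash
mkdir -p pics
cat > h.py <<'E'
import numpy as np, cv2
from plant import *
def ray(cam,uv,z):
    c=get_calibration(cam);K=np.array(c["camera_matrix"]);P=np.array(c["pose"])
    d=np.linalg.inv(K)@np.array([uv[0],uv[1],1.]);d=P[:3,:3]@(d*[1,-1,-1]);o=P[:3,3]
    return o+d*(z-o[2])/d[2]
def proj(cam,p):
    c=get_calibration(cam);K=np.array(c["camera_matrix"]);P=np.array(c["pose"])
    q=P[:3,:3].T@(np.array(p)-P[:3,3])*[1,-1,-1];q=K@q;return q[:2]/q[2]
E
python3 - <<'E'
from h import *
for n in("top","side"):
    cv2.imwrite(f"pics/{n}0.png",grab_frame(n)[:,:,::-1])
    for q in("flange","blank","washer","seat","cone_a"):
        try: print(n,q,[(np.round(r["point"],3).tolist(),round(r["score"],2)) for r in recognise(n,q)])
        except Exception as e: print(n,q,e)
    c=get_calibration(n);print({k:np.round(v,3).tolist() if k!='x' else v for k,v in c.items() if not isinstance(v,str)})
print(state())
E
```

```text
top flange [([0.515, 0.236, 0.021], 0.76), ([0.65, -0.388, 0.042], 0.71), ([0.556, -0.053, 0.018], 0.68)]
top blank [([0.509, -0.273, 0.006], 0.69), ([0.497, -0.088, 0.029], 0.63), ([0.476, -0.455, 0.026], 0.53)]
top washer [([0.611, -0.03, 0.021], 0.38)]
top seat [([0.559, -0.055, 0.018], 0.97), ([0.513, 0.232, 0.02], 0.66)]
top cone_a [([0.603, -0.179, 0.034], 0.61), ([0.451, 0.065, 0.036], 0.47)]
{'camera_matrix': [[421.048, 0.0, 318.587], [0.0, 421.048, 197.574], [0.0, 0.0, 1.0]], 'pose': [[-0.041, 0.977, -0.209, 0.238], [-0.999, -0.04, 0.01, 0.019], [0.001, 0.209, 0.978, 1.454], [0.0, 0.0, 0.0, 1.0]]}
side flange [([0.554, -0.069, 0.02], 0.9), ([0.518, 0.219, 0.022], 0.81)]
side blank [([0.494, -0.093, 0.028], 0.86), ([0.505, -0.279, 0.006], 0.64), ([0.613, -0.032, 0.022], 0.3)]
side washer [([0.614, -0.03, 0.019], 0.46)]
side seat [([0.557, -0.07, 0.022], 0.73), ([0.516, 0.22, 0.019], 0.58)]
side cone_a [([0.61, -0.199, 0.033], 0.66), ([0.456, 0.054, 0.035], 0.48)]
{'camera_matrix': [[455.494, 0.0, 325.454], [0.0, 455.494, 199.648], [0.0, 0.0, 1.0]], 'pose': [[0.998, 0.045, -0.053, 0.468], [-0.069, 0.675, -0.734, -1.044], [0.003, 0.736, 0.677, 1.018], [0.0, 0.0, 0.0, 1.0]]}
{'time': 0.6, 'joint_pos': array([ 1.09399927e+00,  5.26832909e-02,  1.61286183e+00, -2.34244782e-05,
        1.47596652e+00, -1.19006565e-01]), 'joint_vel': array([-0.00036941, -0.00213576,  0.00031226, -0.00129905,  0.00452483,
       -0.00038426]), 'joint_efforts': array([-9.39136044e-04, -3.93415189e+01, -3.70226705e+01, -2.06703407e-04,
        9.47259177e-04,  1.60989924e-05]), 'tool_pos': array([0.21888965, 0.5854212 , 0.25333677]), 'tool_rot': array([2.30343581e-05, 1.77941467e-01, 9.84041073e-01, 3.52967753e-05]), 'contact_force': array([ 0.14527761, -0.61264485,  0.07054257]), 'ft_torque': array([-0.03253184,  0.04615704, -0.04416026]), 'grasp_force': 0.0, 'gripper_width': 1.003595064353476}
```

View pics/top0.png

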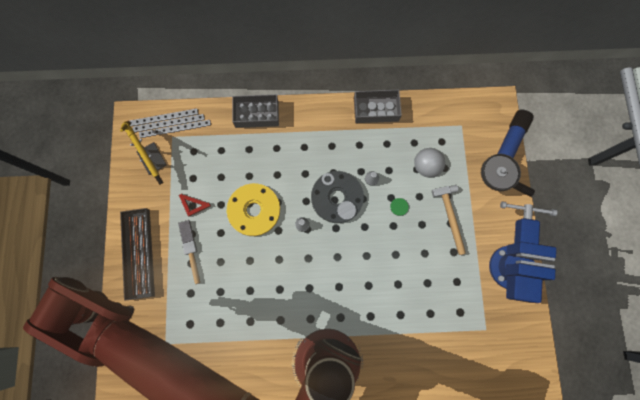

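View pics/side0.png

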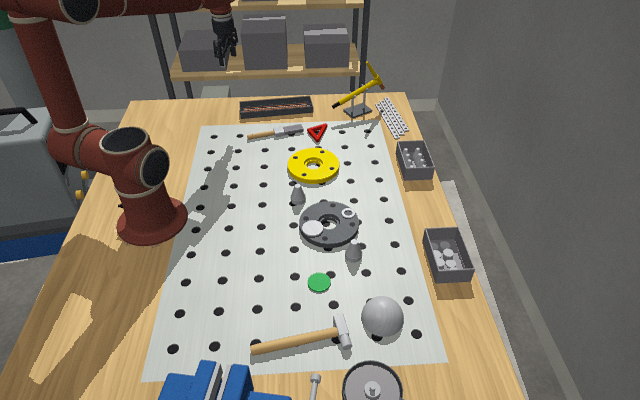

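The top view shows the dark flange at about (338,195), the blank at (346,210) and the washer at (327,179). The yellow flange and the green disc are the decoys. The side view agrees, with the blank at (312,229). Next I fit the outlines for accurate positions.

```bash
cat >> h.py <<'E'
from scipy.optimize import least_squares, minimize
S=4
def sil(cam,c,r,z0,z1):
    t=np.linspace(0,2*np.pi,90)
    pts=np.array([proj(cam,[c[0]+r*np.cos(a),c[1]+r*np.sin(a),z]) for z in(z0,z1) for a in t])
    h=cv2.convexHull(((pts+.5)*S*16).astype(np.int32))
    m=np.zeros((400*S,640*S),np.float32);cv2.fillConvexPoly(m,h,1,shift=4)
    return cv2.resize(m,(640,400),interpolation=cv2.INTER_AREA)
def fit(cam,mask,c0,r,z0,z1):
    ign=mask.get("ign");m=mask["m"].astype(np.float32)
    f=lambda c:float((((sil(cam,c/1000,r,z0,z1)-m)**2)).sum())
    o=minimize(f,np.array(c0)*1000,method="Nelder-Mead",options=dict(initial_simplex=np.array(c0)*1000+np.array([[0,0],[4,1],[-1,4]]),xatol=.1,fatol=.01,maxiter=80))
    return o.x/1000,o.fun
def pick(cam,q,near):
    u=proj(cam,[*near,.022]);best=None
    for r in regions_of(cam,q):
        v,x=np.nonzero(r["pixels"]);d=np.hypot(x.mean()-u[0],v.mean()-u[1])
        if d<12 and (best is None or d<best[0]): best=(d,r["pixels"])
    return None if best is None else best[1]
def hull(m):
    p=np.argwhere(m)[:,::-1].astype(np.int32);o=np.zeros(m.shape,np.uint8);cv2.fillConvexPoly(o,cv2.convexHull(p),1);return o
E
python3 - <<'E'
from h import *
for cam in("top","side"):
    grab_frame(cam)
    for q,c,r,z0,z1 in(("flange",(.555,-.062),.0925,0,.02),("blank",(.496,-.091),.032,.02,.026),("washer",(.612,-.031),.022,.02,.024)):
        m=pick(cam,q,c)
        if m is None: print(cam,q,None);continue
        print(cam,q,m.sum(),fit(cam,{"m":hull(m)},c,r,z0,z1))
E
```

```text
Traceback (most recent call last):
  File "h.py", line 21, in fit
    o=minimize(f,np.array(c0)*1000,method="Nelder-Mead",options=dict(initial_simplex=np.array(c0)*1000+np.array([[0,0],[4,1],[-1,4]]),xatol=.1,fatol=.01,maxiter=80))
  File "h.py", line 20, in <lambda>
    f=lambda c:float((((sil(cam,c/1000,r,z0,z1)-m)**2)).sum())
                        ~~~^^^^^^^^^^^^^^^^^^^^
  File "h.py", line 14, in sil
    pts=np.array([proj(cam,[c[0]+r*np.cos(a),c[1]+r*np.sin(a),z]) for z in(z0,z1) for a in t])
                  ~~~~^^^^^^^^^^^^^^^^^^^^^^^^^^^^^^^^^^^^^^^^^^^
  File "h.py", line 8, in proj
    c=get_calibration(cam);K=np.array(c["camera_matrix"]);P=np.array(c["pose"])
ValueError: time passes only in moves, steps and waits
```

```bash
sed -i 's/^from plant import \*/from plant import *\nfrom functools import lru_cache\nget_calibration=lru_cache(get_calibration)/' h.py
cat > m.py <<'E'
from h import *
for cam in("top","side"):
    grab_frame(cam)
    for q,c,r,z0,z1 in(("flange",(.555,-.062),.0925,0,.02),("blank",(.496,-.091),.032,.02,.026),("washer",(.612,-.031),.022,.02,.024)):
        m=pick(cam,q,c)
        if m is None: print(cam,q,None);continue
        print(cam,q,m.sum(),fit(cam,{"m":hull(m)},c,r,z0,z1))
E
python3 m.py
```

```text
top flange 1565 (array([ 0.54982401, -0.05923264]), np.float64(50.05859375))
top blank 217 (array([ 0.49876172, -0.08906445]), np.float64(44.28125))
top washer 50 (array([ 0.613875 , -0.0289375]), np.float64(32.3046875))
side flange 1753 (array([ 0.54902213, -0.0581568 ]), np.float64(46.0078125))
side blank 259 (array([ 0.49729027, -0.08660316]), np.float64(11.0625))
side washer 10 (array([ 0.61209455, -0.03102116]), np.float64(85.14453125))
```

Run:
```python
from h import *
out=[]
for cam in("top","side"):
    im=grab_frame(cam)[:,:,::-1];u=proj(cam,[.555,-.062,.02]).astype(int);k=6
    x0,y0=u[0]-33,u[1]-33;cr=cv2.resize(im[y0:y0+66,x0:x0+66],None,fx=k,fy=k,interpolation=cv2.INTER_CUBIC)
    raw=cr.copy()
    for c,r,z,col in(((.5495,-.0587),.0925,.02,(0,255,255)),((.5495,-.0587),.0335,.02,(0,255,0)),((.498,-.088),.032,.026,(0,0,255)),((.613,-.030),.022,.024,(255,0,0))):
        p=np.array([proj(cam,[c[0]+r*np.cos(a),c[1]+r*np.sin(a),z]) for a in np.linspace(0,6.283,80)])
        cv2.polylines(cr,[((p-[x0,y0]+.5)*k).astype(np.int32)],1,col,1)
    out.append(cr)
cv2.imwrite("pics/ov.png",np.hstack(out))
```

```text
(no output)
```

View pics/ov.png

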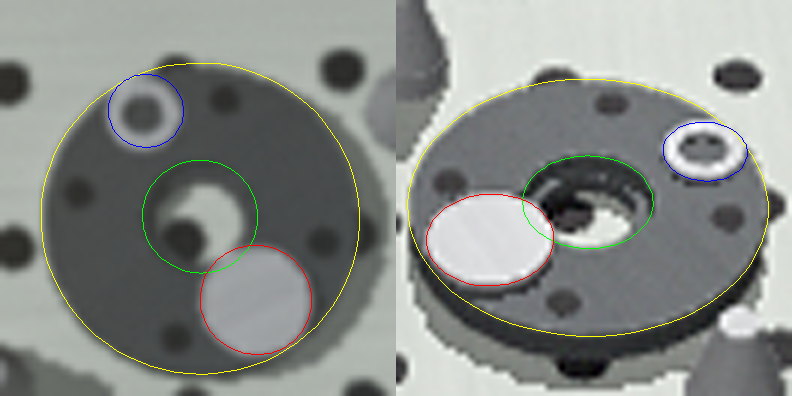

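The overlay fits: flange centre (0.5495,-0.0587), blank (0.498,-0.088), push direction about 29.6°. I turn the tool so that its −x points along the push, and part-close the fingers to make a V-notch.

apply_moves:
  targets:
    - {"translation": [0, 0, 0], "twist": -1, "hand": 0.35}
    - {"translation": [0, 0, 0], "twist": -1, "hand": 0.35}
    - {"translation": [0, 0, 0], "twist": -1, "hand": 0.35}
    - {"translation": [0, 0, 0], "twist": -1, "hand": 0.35}
    - {"translation": [0, 0, 0], "twist": -1, "hand": 0.35}
    - {"translation": [0, 0, 0], "twist": -1, "hand": 0.35}
    - {"translation": [0, 0, 0], "twist": -1, "hand": 0.35}
    - {"translation": [0, 0, 0], "twist": -1, "hand": 0.35}

```text
time: 2.0
tool_pos: [0.2189, 0.5854, 0.2533]
tool_rot: [0.0, -0.221, 0.975, 0.0]
contact_force: [0.4, 0.0, -0.5]
gripper_width: 0.349
grasp_force: 0.0
```

apply_moves:
  targets:
    - {"translation": [0, 0, 0], "twist": -0.75, "hand": 0.35}
    - {"translation": [0, 0, 0], "twist": 0, "hand": 0.35}

```text
time: 2.2
tool_pos: [0.2189, 0.5854, 0.2533]
tool_rot: [-0.0, -0.256, 0.967, -0.0]
contact_force: [0.2, 0.4, 0.2]
gripper_width: 0.353
grasp_force: 0.0
```

```bash
cat > d.py <<'E'
import sys,numpy as np
from plant import state
from scipy.spatial.transform import Rotation as R
s=state();q=s["tool_rot"];r=R.from_quat(np.roll(q,-1)).as_matrix();p=s["tool_pos"]
print("t",s["time"],"pos",np.round(p,4),"xang",round(np.degrees(np.arctan2(r[1,0],r[0,0])),1),"w",round(s["gripper_width"],3),"F",np.round(s["contact_force"],1),"j",np.round(s["joint_pos"],2))
if len(sys.argv)>1: print("delta tool mm",np.round(r.T@(np.array([float(v) for v in sys.argv[1:4]])-p)*1000,1))
E
python3 d.py 0.518 -0.004 0.1
```

```text
t 2.2 pos [0.2189 0.5854 0.2533] xang -150.4 w 0.353 F [0.2 0.4 0.2] j [ 1.09  0.05  1.61  0.    1.48 -0.99]
delta tool mm [  31.3 -660.2  153.3]
```

apply_moves:
  targets:
    - {"translation": [0.02, -0.41, 0.05], "twist": 0, "hand": 0.35}
    - {"translation": [0.02, -0.41, 0.05], "twist": 0, "hand": 0.35}
    - {"translation": [0.02, -0.41, 0.05], "twist": 0, "hand": 0.35}
    - {"translation": [0.02, -0.41, 0.05], "twist": 0, "hand": 0.35}
    - {"translation": [0.02, -0.41, 0.05], "twist": 0, "hand": 0.35}
    - {"translation": [0.02, -0.41, 0.05], "twist": 0, "hand": 0.35}
    - {"translation": [0.02, -0.41, 0.05], "twist": 0, "hand": 0.35}
    - {"translation": [0.02, -0.41, 0.05], "twist": 0, "hand": 0.35}

```text
time: 3.0
tool_pos: [0.3676, 0.2909, 0.2134]
tool_rot: [0.0, -0.255, 0.967, 0.0]
contact_force: [0.6, 0.5, -0.5]
gripper_width: 0.346
grasp_force: 0.0
```

apply_moves:
  targets:
    - {"translation": [0.02, -0.41, 0.1], "twist": 0, "hand": 0.35}
    - {"translation": [0.02, -0.41, 0.1], "twist": 0, "hand": 0.35}
    - {"translation": [0.02, -0.41, 0.1], "twist": 0, "hand": 0.35}
    - {"translation": [0.02, -0.41, 0.1], "twist": 0, "hand": 0.35}
    - {"translation": [0.02, -0.41, 0.1], "twist": 0, "hand": 0.35}
    - {"translation": [0.02, -0.41, 0.1], "twist": 0, "hand": 0.35}
    - {"translation": [0.0, -0.4, 0.2], "twist": 0, "hand": 0.35}
    - {"translation": [0.0, 0, 0.2], "twist": 0, "hand": 0.35}

```text
time: 3.8
tool_pos: [0.5007, 0.0342, 0.1139]
tool_rot: [0.002, -0.252, 0.968, -0.001]
contact_force: [-0.1, 0.9, 0.4]
gripper_width: 0.347
grasp_force: 0.0
```

```bash
python3 d.py 0.518 -0.004 0.045
```

```text
t 3.8 pos [0.5007 0.0342 0.1139] xang -150.8 w 0.347 F [-0.1  0.9  0.4] j [-0.08 -0.12  2.02 -0.    1.23 -2.16]
delta tool mm [  3.7 -41.6  69.1]
```

apply_moves:
  targets:
    - {"translation": [0.04, -0.41, 0.3], "twist": 0, "hand": 0.35}
    - {"translation": [0, 0, 0.25], "twist": 0, "hand": 0.35}
    - {"translation": [0, 0, 0.05], "twist": 0, "hand": 0.35}
    - {"translation": [0, 0, 0], "twist": 0, "hand": 0.35}
    - {"translation": [0, 0, 0], "twist": 0, "hand": 0.35}

```text
time: 4.3
tool_pos: [0.5153, 0.0014, 0.0552]
tool_rot: [0.001, -0.256, 0.967, -0.0]
contact_force: [0.3, 0.0, 1.0]
gripper_width: 0.352
grasp_force: 0.0
```

```bash
python3 d.py 0.518 -0.004 0.042
```

```text
t 4.3 pos [0.5153 0.0014 0.0552] xang -150.4 w 0.352 F [0.3 0.  1. ] j [-0.14  0.    2.02  0.    1.12 -2.23]
delta tool mm [ 0.4 -6.  13.2]
```

Fine here. I descend in small steps until contact.

apply_moves:
  targets:
    - {"translation": [0, -0.06, 0.07], "twist": 0, "hand": 0.35}
    - {"translation": [0, 0, 0.03], "twist": 0, "hand": 0.35}
    - {"translation": [0, 0, 0], "twist": 0, "hand": 0.35}

```text
time: 4.6
tool_pos: [0.5175, -0.0042, 0.0438]
tool_rot: [-0.0, -0.256, 0.967, 0.0]
contact_force: [0.4, 0.6, 0.2]
gripper_width: 0.354
grasp_force: 0.0
```

apply_moves:
  targets:
    - {"translation": [0, 0, 0.02], "twist": 0, "hand": 0.35}
    - {"translation": [0, 0, 0], "twist": 0, "hand": 0.35}

```text
time: 4.8
tool_pos: [0.5174, -0.0041, 0.0417]
tool_rot: [-0.0, -0.256, 0.967, 0.0]
contact_force: [-0.1, -0.0, 0.4]
gripper_width: 0.349
grasp_force: 0.0
```

apply_moves:
  targets:
    - {"translation": [0, 0, 0.015], "twist": 0, "hand": 0.35}
    - {"translation": [0, 0, 0], "twist": 0, "hand": 0.35}

```text
time: 5.0
tool_pos: [0.5177, -0.0042, 0.0416]
tool_rot: [-0.0, -0.256, 0.967, 0.0]
contact_force: [-5.4, 0.4, 8.9]
gripper_width: 0.346
grasp_force: 4.1
```

apply_moves:
  targets:
    - {"translation": [0, 0, -0.4], "twist": 0, "hand": 0.35}
    - {"translation": [0, 0, 0], "twist": 0, "hand": 0.35}

```text
time: 5.2
tool_pos: [0.521, -0.0047, 0.0853]
tool_rot: [0.004, -0.256, 0.967, -0.002]
contact_force: [0.1, 0.9, 0.6]
gripper_width: 0.349
grasp_force: 0.0
```

```bash
python3 d.py 0.4502 -0.1152 0.0435
```

```text
t 5.2 pos [ 0.521  -0.0047  0.0853] xang -150.4 w 0.349 F [0.1 0.9 0.6] j [-0.15 -0.03  1.99  0.    1.17 -2.24]
delta tool mm [116.5 -60.8  41.4]
```

apply_moves:
  targets:
    - {"translation": [0.38, -0.2, 0], "twist": 0, "hand": 0.35}
    - {"translation": [0.38, -0.2, 0], "twist": 0, "hand": 0.35}
    - {"translation": [0.38, -0.2, 0], "twist": 0, "hand": 0.35}
    - {"translation": [0, 0, 0.15], "twist": 0, "hand": 0.35}
    - {"translation": [0, 0, 0.1], "twist": 0, "hand": 0.35}
    - {"translation": [0, 0, 0], "twist": 0, "hand": 0.35}
    - {"translation": [0, 0, 0], "twist": 0, "hand": 0.35}

```text
time: 5.9
tool_pos: [0.4482, -0.1121, 0.055]
tool_rot: [-0.0, -0.256, 0.967, 0.0]
contact_force: [0.1, -0.8, 0.4]
gripper_width: 0.349
grasp_force: 0.0
```

```bash
python3 d.py 0.4502 -0.1152 0.0435
```

```text
t 5.9 pos [ 0.4482 -0.1121  0.055 ] xang -150.3 w 0.349 F [ 0.1 -0.8  0.4] j [-0.41 -0.13  2.14  0.    1.13 -2.5 ]
delta tool mm [-0.2 -3.7 11.5]
```

apply_moves:
  targets:
    - {"translation": [0, -0.035, 0.08], "twist": 0, "hand": 0.35}
    - {"translation": [0, 0, 0.035], "twist": 0, "hand": 0.35}
    - {"translation": [0, 0, 0], "twist": 0, "hand": 0.35}
    - {"translation": [0, 0, 0], "twist": 0, "hand": 0.35}

```text
time: 6.3
tool_pos: [0.4499, -0.1156, 0.0438]
tool_rot: [-0.0, -0.256, 0.967, 0.0]
contact_force: [-0.1, -0.5, 0.8]
gripper_width: 0.354
grasp_force: 0.0
```

```bash
cat > v.py <<'E'
import sys
from h import *
out=[];k=6;n=sys.argv[1]
for cam in("top","side"):
    im=grab_frame(cam)[:,:,::-1];u=proj(cam,[.53,-.075,.02]).astype(int)
    x0,y0=u[0]-33,u[1]-33;cr=cv2.resize(im[y0:y0+66,x0:x0+66],None,fx=k,fy=k,interpolation=cv2.INTER_CUBIC)
    p=np.array([proj(cam,[.5495+.0335*np.cos(a),-.0587+.0335*np.sin(a),.02]) for a in np.linspace(0,6.283,80)])
    cv2.polylines(cr,[((p-[x0,y0]+.5)*k).astype(np.int32)],1,(0,255,0),1)
    out.append(cr)
cv2.imwrite(f"pics/{n}.png",np.hstack(out))
E
python3 v.py a; python3 d.py 0.4502 -0.1152 0.0435
```

```text
t 6.4 pos [ 0.45   -0.1158  0.044 ] xang -150.4 w 0.34 F [ 0.5  0.6 -0.3] j [-0.41 -0.1   2.14 -0.    1.1  -2.5 ]
delta tool mm [-0.4  0.4  0.5]
```

View pics/a.png

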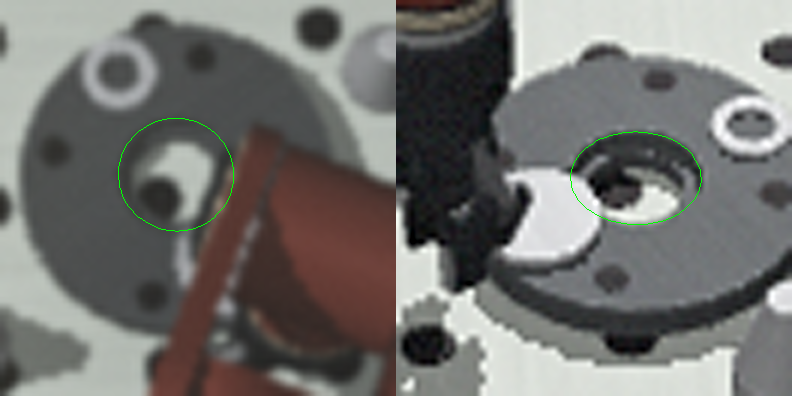

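Side view: the fingers sit just behind the blank at about (510,200), square to the line to the bore. I push in slow steps.

apply_moves:
  targets:
    - {"translation": [-0.08, 0, 0.005], "twist": 0, "hand": 0.35}
    - {"translation": [-0.06, 0, 0], "twist": 0, "hand": 0.35}
    - {"translation": [-0.05, 0, 0], "twist": 0, "hand": 0.35}
    - {"translation": [-0.05, 0, 0], "twist": 0, "hand": 0.35}
    - {"translation": [-0.05, 0, 0], "twist": 0, "hand": 0.35}
    - {"translation": [-0.05, 0, 0], "twist": 0, "hand": 0.35}
    - {"translation": [0, 0, 0], "twist": 0, "hand": 0.35}
    - {"translation": [0, 0, 0], "twist": 0, "hand": 0.35}

```text
time: 7.2
tool_pos: [0.4797, -0.0989, 0.0434]
tool_rot: [0.0, -0.256, 0.967, 0.0]
contact_force: [-0.4, -1.1, -0.3]
gripper_width: 0.349
grasp_force: 0.0
```

```bash
python3 v.py b; python3 d.py 0.5153 -0.0781 0.0435
```

```text
t 7.3 pos [ 0.4794 -0.099   0.0433] xang -150.4 w 0.349 F [-0.3 -0.6 -0.1] j [-0.36 -0.04  2.08  0.    1.1  -2.44]
delta tool mm [-41.5   0.4  -0.1]
```

View pics/b.png

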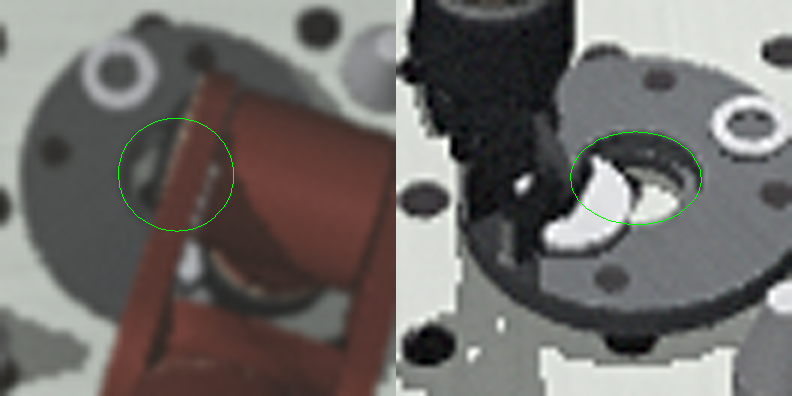

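The blank has moved about 20 mm and is still flat, with its edge over the bore. I keep pushing.

apply_moves:
  targets:
    - {"translation": [-0.04, 0, 0], "twist": 0, "hand": 0.35}
    - {"translation": [-0.04, 0, 0], "twist": 0, "hand": 0.35}
    - {"translation": [-0.04, 0, 0], "twist": 0, "hand": 0.35}
    - {"translation": [-0.04, 0, 0], "twist": 0, "hand": 0.35}
    - {"translation": [-0.04, 0, 0], "twist": 0, "hand": 0.35}
    - {"translation": [-0.04, 0, 0], "twist": 0, "hand": 0.35}
    - {"translation": [-0.04, 0, 0], "twist": 0, "hand": 0.35}
    - {"translation": [0, 0, 0], "twist": 0, "hand": 0.35}

```text
time: 8.1
tool_pos: [0.5044, -0.0849, 0.0435]
tool_rot: [0.0, -0.256, 0.967, -0.0]
contact_force: [-0.6, 0.4, 0.3]
gripper_width: 0.344
grasp_force: 0.0
```

```bash
python3 v.py c; python3 d.py 0.5153 -0.0781 0.0435
```

```text
t 8.2 pos [ 0.5041 -0.0851  0.0434] xang -150.4 w 0.351 F [-0.1 -0.9 -0.1] j [-0.31  0.02  2.03  0.    1.1  -2.4 ]
delta tool mm [-13.2   0.5  -0.1]
```

View pics/c.png

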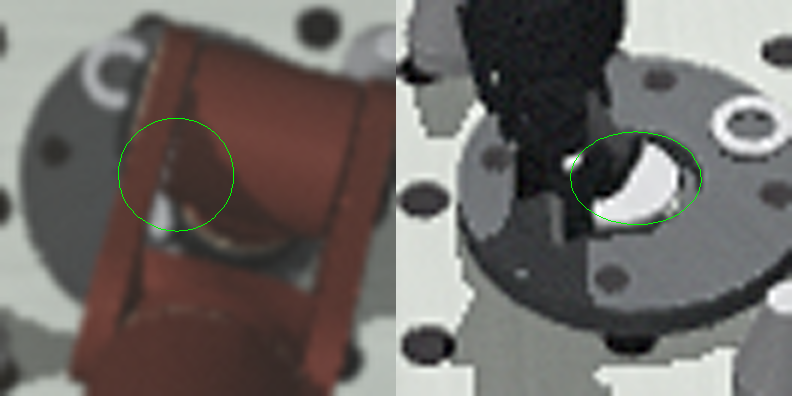

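The blank's front has dipped into the counterbore. About 13 mm is left, so I go slowly and watch the force.

apply_moves:
  targets:
    - {"translation": [-0.03, 0, 0], "twist": 0, "hand": 0.35}
    - {"translation": [-0.03, 0, 0], "twist": 0, "hand": 0.35}
    - {"translation": [-0.03, 0, 0], "twist": 0, "hand": 0.35}
    - {"translation": [0, 0, 0], "twist": 0, "hand": 0.35}

```text
time: 8.6
tool_pos: [0.5112, -0.0807, 0.0432]
tool_rot: [-0.001, -0.256, 0.967, 0.0]
contact_force: [-4.1, -1.4, 1.6]
gripper_width: 0.346
grasp_force: 1.7
```

apply_moves:
  targets:
    - {"translation": [-0.02, 0, 0], "twist": 0, "hand": 0.35}
    - {"translation": [0, 0, 0], "twist": 0, "hand": 0.35}

```text
time: 8.8
tool_pos: [0.5116, -0.0803, 0.0428]
tool_rot: [-0.003, -0.256, 0.967, -0.0]
contact_force: [-7.4, -4.2, 4.0]
gripper_width: 0.348
grasp_force: 4.0
```

apply_moves:
  targets:
    - {"translation": [-0.02, 0, 0], "twist": 0, "hand": 0.35}
    - {"translation": [0, 0, 0], "twist": 0, "hand": 0.35}

```text
time: 9.0
tool_pos: [0.5147, -0.0789, 0.043]
tool_rot: [-0.0, -0.255, 0.967, 0.0]
contact_force: [-0.2, -0.5, 0.0]
gripper_width: 0.349
grasp_force: 0.3
```

```bash
python3 v.py e; python3 d.py 0.5153 -0.0781 0.0435
```

```text
t 9.1 pos [ 0.5156 -0.0786  0.0435] xang -150.4 w 0.352 F [ 1.  -0.5  0.6] j [-0.29  0.04  2.01  0.    1.1  -2.38]
delta tool mm [-0.   0.6 -0. ]
```

View pics/e.png

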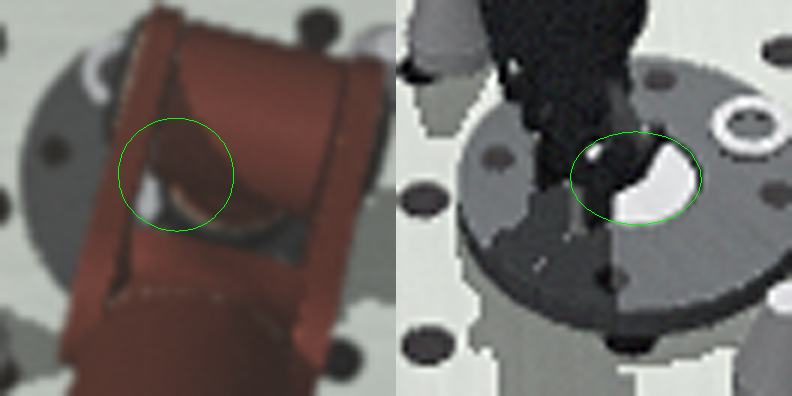

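The force rose and then fell away, and the blank now fills the counterbore. I lift, shut the fingers and go over the middle.

apply_moves:
  targets:
    - {"translation": [0.01, 0, 0], "twist": 0, "hand": 0.35}
    - {"translation": [0, 0, -0.2], "twist": 0, "hand": 0.35}
    - {"translation": [0, 0, -0.1], "twist": 0, "hand": 0}
    - {"translation": [-0.2, 0, 0], "twist": 0, "hand": 0}
    - {"translation": [-0.2, 0, 0], "twist": 0, "hand": 0}
    - {"translation": [0, 0, 0], "twist": 0, "hand": 0}
    - {"translation": [0, 0, 0], "twist": 0, "hand": 0}
    - {"translation": [0, 0, 0], "twist": 0, "hand": 0}

```text
time: 9.9
tool_pos: [0.5484, -0.0596, 0.0731]
tool_rot: [-0.0, -0.256, 0.967, 0.0]
contact_force: [-0.1, 0.2, -0.6]
gripper_width: 0.0
grasp_force: 0.0
```

```bash
python3 v.py f; python3 d.py 0.5495 -0.0587 0.042
```

```text
t 10.0 pos [ 0.5483 -0.0597  0.0732] xang -150.4 w 0.002 F [-0.5  0.1  0.4] j [-0.24  0.06  1.92 -0.    1.16 -2.33]
delta tool mm [-1.5  0.3 31.2]
```

View pics/f.png

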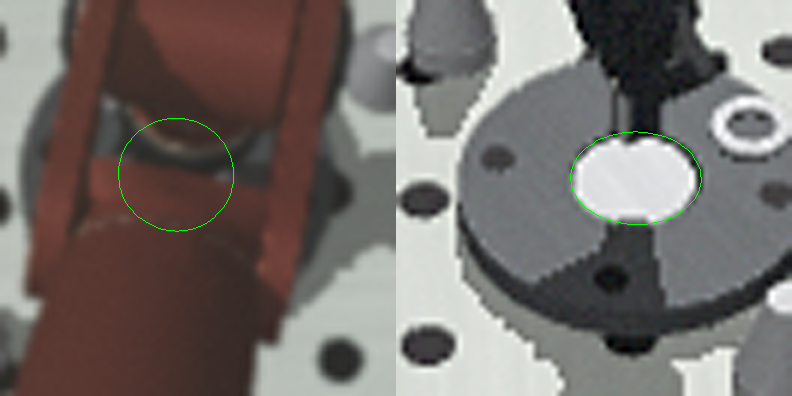

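The blank lies in the counterbore, flush inside the green rim outline. I press on its middle.

apply_moves:
  targets:
    - {"translation": [-0.015, 0, 0.15], "twist": 0, "hand": 0}
    - {"translation": [0, 0, 0.1], "twist": 0, "hand": 0}
    - {"translation": [0, 0, 0.04], "twist": 0, "hand": 0}
    - {"translation": [0, 0, 0.02], "twist": 0, "hand": 0}
    - {"translation": [0, 0, 0], "twist": 0, "hand": 0}
    - {"translation": [0, 0, 0], "twist": 0, "hand": 0}

```text
time: 10.6
tool_pos: [0.5505, -0.0588, 0.0426]
tool_rot: [0.0, -0.256, 0.967, -0.0]
contact_force: [-0.2, -0.0, -0.2]
gripper_width: 0.002
grasp_force: 0.0
```

apply_moves:
  targets:
    - {"translation": [0, 0, 0.015], "twist": 0, "hand": 0}
    - {"translation": [0, 0, 0], "twist": 0, "hand": 0}
    - {"translation": [0, 0, 0], "twist": 0, "hand": 0}

```text
time: 10.9
tool_pos: [0.5504, -0.0587, 0.0411]
tool_rot: [0.0, -0.256, 0.967, -0.0]
contact_force: [-0.2, 0.2, 1.3]
gripper_width: -0.001
grasp_force: 0.0
```

apply_moves:
  targets:
    - {"translation": [0, 0, 0.015], "twist": 0, "hand": 0}
    - {"translation": [0, 0, 0], "twist": 0, "hand": 0}
    - {"translation": [0, 0, 0], "twist": 0, "hand": 0}

```text
time: 11.2
tool_pos: [0.5507, -0.0588, 0.04]
tool_rot: [0.0, -0.256, 0.967, -0.0]
contact_force: [-1.0, -0.3, 4.8]
gripper_width: -0.002
grasp_force: 2.5
```

apply_moves:
  targets:
    - {"translation": [0, 0, 0.01], "twist": 0, "hand": 0}
    - {"translation": [0, 0, 0], "twist": 0, "hand": 0}
    - {"translation": [0, 0, 0], "twist": 0, "hand": 0}

```text
time: 11.5
tool_pos: [0.5507, -0.0588, 0.04]
tool_rot: [-0.0, -0.256, 0.967, -0.0]
contact_force: [-5.4, 0.5, 11.6]
gripper_width: 0.002
grasp_force: 5.7
```

apply_moves:
  targets:
    - {"translation": [0, 0, 0.006], "twist": 0, "hand": 0}
    - {"translation": [0, 0, 0], "twist": 0, "hand": 0}
    - {"translation": [0, 0, 0], "twist": 0, "hand": 0}
    - {"translation": [0, 0, 0], "twist": 0, "hand": 0}
    - {"translation": [0, 0, 0], "twist": 0, "hand": 0}

```text
time: 12.0
tool_pos: [0.5508, -0.0588, 0.04]
tool_rot: [-0.0, -0.256, 0.967, -0.0]
contact_force: [-6.9, 1.0, 15.6]
gripper_width: 0.004
grasp_force: 7.5
```

```bash
python3 v.py g
```

```text
(no output)
```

View pics/g.png

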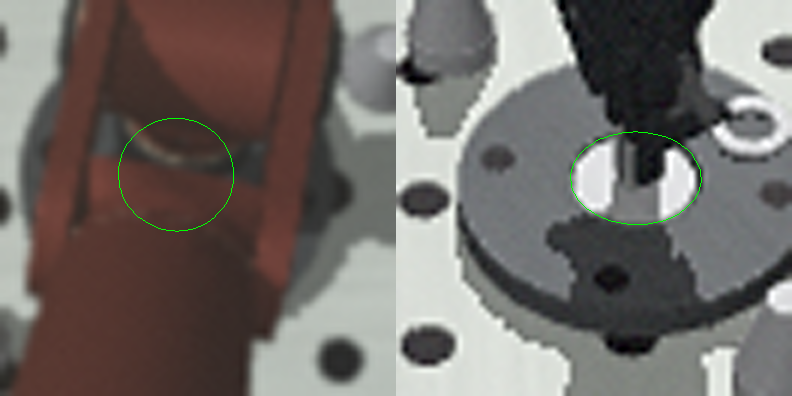

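The blank is seated: the tips stopped 18 mm above the bench, which is where its top should be. The fingertips press on its middle with about 15 N, and the washer is untouched.

```bash
python3 -c "from plant import *; print(job_done())"
```

```text
the job is handed in; nothing more can be done
None
```

The job is handed in: the blank dropped into the counterbore and lies flat on its seat, held down with about 15 N at its middle, with the washer left where it was.

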